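# Find the stamped crate and send it to the dispatch line

## Task

One of the two plywood crates is stamped on its underside. With the fingertips, tip both crates over the stop bar towards the robot, so that each lies on its near wall and shows its underside; then push the stamped one sideways, lying as it is, until it is centred across the broad black dispatch line between them. Never grip or lift a crate, leave the other crate lying where it was tipped, and do not disturb anything else.

Things in the scene. Friction and masses are not known exactly. Their poses are not given: they have to be found in the camera images.
- crate_1: empty open plywood crate, outside 100 (x) by 140 (y) by 100 mm high, 8 mm walls; 0.25 to 0.45 kg, tips over by itself past about 50 degrees. The two look alike from above. Origin: centre of the underside; z up, -x towards stop bar and robot. Starts upright, near wall 1 to 12 mm beyond the bar, nearly parallel to it. Tipped onto its near wall it stands 104 mm high and its underside faces away from the robot
- crate_2: empty open plywood crate, outside 100 (x) by 140 (y) by 100 mm high, 8 mm walls; 0.25 to 0.45 kg, tips over by itself past about 50 degrees. The two look alike from above. Origin: centre of the underside; z up, -x towards stop bar and robot. Starts upright, near wall 1 to 12 mm beyond the bar, nearly parallel to it. Tipped onto its near wall it stands 104 mm high and its underside faces away from the robot
- stamp (a point): the stamp, a dark burnt ring (72 mm across) with a dot, at the centre of the underside of one crate only; this point lies 1 mm above that crate's origin and so tells which crate is stamped; axes as that crate's
- crate_1_foot (a point): middle of crate_1's lower near edge (the edge at the stop bar), 50 mm from its origin along its -x; the crate turns over this edge, which stays low: rising more than 30 mm counts as lifting
- crate_2_foot (a point): the same point of crate_2
- plate: fixed aluminium plate on the bench, 860 mm along y, from 160 mm nearer than the stop bar to 180 mm beyond it, 12 mm thick. Origin: under the middle of the stop bar, at the plate's underside; x points away from the robot, y to its left. The black dispatch line, 24 mm wide and 300 mm long, is painted on it along this x axis, at y = 0, midway between the crates
- stop_bar (a point): middle of the fixed round steel stop bar, 8 mm in diameter and 540 mm long, lying on the plate along the plate's y; the point is under the bar's axis at plate-top height, axes as the plate's. A crate pushed high on its far wall towards the robot braces its foot against this bar and turns over it (let the fingers rise with the wall, round the foot: wood grips them), then lies across it and slides along it
- glue: standing glue bottle, 52 mm in diameter, 110 mm high, near the left end of the plate; origin at the centre of its underside; a bystander, leave it where it is
- sanding_block: cork sanding block 100 by 60 by 35 mm high, beyond the crates near the far end of the dispatch line; origin at the centre of its underside; a bystander, leave it where it is
- screw_jar: jar, 56 mm in diameter, 70 mm high, near the right end of the plate; origin at the centre of its underside; a bystander, leave it where it is
Mind the look-alikes: they are no part of the job. What is shaped like the crate_1 but red is not meant. What is shaped like the crate_2 but green is not meant.

How it is judged:
On the way, in this order (a step that is already met when the one before it is completed fails the run):
1. both crates lie on their near walls, undersides showing (angle between crate_1's own z axis and vertical between 1.35 and 1.85 rad and height (world z) of each of crate_1_foot, crate_2_foot below 0.042 m and linear speed of each of crate_1, crate_2 below 0.02 m/s and angle between crate_2's own z axis and vertical between 1.35 and 1.85 rad), for 0.2 s.
2. then the stamped crate lies centred across the dispatch line (angle between crate_1's own z axis and vertical between 1.35 and 1.85 rad and height (world z) of crate_1_foot below 0.042 m and linear speed of crate_1 below 0.02 m/s and y of crate_1 in the frame of plate between -0.03 and 0.03 m and x of crate_1 in the frame of plate between -0.08 and 0.12 m), for 0.2 s.
At the end, for the whole second after the job is handed in: Both crates lie at rest on their near walls (1.35 to 1.85 rad from upright, foot edge down). The stamped one is centred on the dispatch line within 30 mm, neither end of the line passed; the other is over 110 mm from the line, its foot edge within 50 mm of where it started (all of step 2 and angle between crate_2's own z axis and vertical between 1.35 and 1.85 rad and height (world z) of crate_2_foot below 0.042 m and linear speed of crate_2 below 0.02 m/s and (y of crate_2 in the frame of plate above 0.11 m or y of crate_2 in the frame of plate below -0.11 m) and distance of crate_2_foot from where it was at the start of the episode below 0.05 m); the robot touches nothing.
It fails at once if a crate is lifted: its lower near edge rises more than 30 mm (height (world z) of any of crate_1_foot, crate_2_foot above 0.042 m).
It fails at once if a bystander is moved by more than 30 mm or tipped over ((distance of glue from where it was at the start of the episode above 0.03 m or angle between glue's own z axis and vertical above 0.5 rad) or (distance of sanding_block from where it was at the start of the episode above 0.03 m or angle between sanding_block's own z axis and vertical above 0.5 rad) or (distance of screw_jar from where it was at the start of the episode above 0.03 m or angle between screw_jar's own z axis and vertical above 0.5 rad)).
It also fails if it takes over 70 s, if anything falls off the work surface, if the arm or the gripper's body presses on something with over 40 N, if the wrist force passes 120 N, or if a joint passes its speed limit or range.

## Robot

A 6-joint arm with a two-finger parallel gripper is mounted at the origin on the work surface. World frame = base frame: x ahead of the robot, y to its left, z up, the work surface at z = 0. Lengths are in m, angles in rad, forces in N, time in s.
With the tool pointing down it reaches from about 0.15 to 0.775 m from the base axis. Payload 6.1 kg.
Tool frame: the origin (TCP) lies where the fingers leave the gripper's body, on its centre line; the fingertips stand robot.nose_length ahead of it and the grasp point (between the pads) lies 54 mm ahead of it (robot.nose_length is the distance from the TCP to the fingertips, in m); z points along the fingers, x is the direction in which the jaws open and shut, and the axes are right-handed (so a half turn about z gives the same grasp; the last joint's range is limited). The gripper opens to 85 mm and grips with 20 to 120 N. Pads are 22 mm wide; open, the fingers measure 114 mm over their backs; the gripper's body (76 mm by 85 mm) begins 54 mm behind the grasp point. The pads swing forward as they close: fully open they stand 13 mm farther back than shut.
Start: joints at [1.161, 0.126, -0.04, 1.405, 0, 1.571], TCP at [0.209, 0.482, 0.304] pointing down, gripper open.
Joint ranges: [-2.72, 2.72], [-0.95, 1.95], [-1.27, 1.35], [-1.78, 2.02], [-1.46, 1.47], [-3.14, 3.14]. Speed limits (rad/s): [2.39, 2.39, 3.01, 3.14, 3.14, 3.14].

## Interface

Orientations are given as a unit quaternion [x, y, z, w].
In Python, from plant import observe, eyes, robot gives the robot as it stands.
- The arm moves only by the tool step_arm, never from a script. Its argument "commands" is one flat list of numbers, 7 for each row, row after row: the shift along the tool's x, y, z in cm, then the turn, a rotation vector about the tool's x, y, z in degrees, then the opening, from 0 (shut) to 1 (fully open). In form: [tx, ty, tz, rx, ry, rz, jaw, tx, ty, tz, rx, ry, rz, jaw, ...]. A call has 1 to 20 rows; each row is the pose to reach, as a shift and turn from the pose measured when the call began, along the tool's axes at that moment; what a row does not reach only later rows make up. A row lasts 1/12 s, in which the tool goes at most 41.7 mm and 7.16 degrees, less where a joint would pass 70% of its speed; a pose out of reach is approached as far as the arm can. A call with a gripper value outside its range is refused whole. The fingers move at their own pace and stop on an object; the grip force is fixed at half the most. Time passes only in rows, so rows that repeat a pose let the fingers close. It gives the time, the measured TCP pose, the force and the opening at its end, in the units of the state.
- observe(): the state, without advancing time (a new reading comes with each control period).
- eyes.camera(name): name is "scene" or "top" or "wrist"; returns a dict with "image" (480x640x3 uint8, red, green, blue), "K" (3x3 intrinsics, pixels), "R" (3x3) and "t" (3): a world point X has camera coordinates R X + t; the wrist camera has in their place "hand_eye" (4x4, takes a point from camera to tool coordinates, whose origin is the TCP and whose axes are the tool frame's). Camera axes: x right, y down, z forward; pixel columns grow to the right and rows downward; lengths in m; the calibration is good to about 2 mm. A picture is of the moment at which its call begins: read the wrist's pose just before it. There is no depth.
- robot.sign_off(): hands the job in, once; it reports no verdict.
The state is a dict: "time": time; "joint_pos": joint angles; "dq": joint speeds; "joint_efforts": joint torques, N m; "position": TCP position; "tcp_rot": TCP orientation; "wrist_force": force on the tool from outside, world axes, zero at the start; "ft_torque": the same for the moment, N m; "opening": opening from 0.0 (shut) to 1.0 (fully open).
Only numpy, scipy, OpenCV 4.12 (cv2) and the standard library are available. Lean on these libraries where they do the work, as an engineer would, in place of code of your own. Each camera call takes 0.05 s, during which the arm holds its last target.

## Working session

There is one attempt and no reset: what is moved stays moved. The work goes in short steps, Python scripts to look and compute and a tool call to move; the robot and the scene stay as the last step left them, time stands still between calls to the robot, and variables do not carry over. Pictures are saved under pics/ and viewed, and the job is handed in when it is done.

Besides the shell and the picture viewer there is one more tool, called after ">>>" by a JSON object that holds its "fn" and its "kwargs". step_arm: Moves the arm, as the interface text tells. Its arguments: {"type":"object","properties":{"commands":{"type":"array","items":{"type":"number"}}},"required":["commands"]}

```bash
ls; mkdir -p pics; python3 - <<'E'
from plant import observe, eyes, robot
import cv2
s=observe()
for k,v in s.items(): print(k,v)
print(robot.nose_length)
for n in ["scene","top","wrist"]:
    c=eyes.camera(n)
    cv2.imwrite(f"pics/{n}0.png",c["image"][:,:,::-1])
    print(n,c["K"].tolist(),{k:v.tolist() for k,v in c.items() if k in("R","t","hand_eye")})
E
```

```text
pics
time 0.0
joint_pos [ 1.16101279e+00  1.26419263e-01 -4.05808984e-02  1.40536722e+00
 -6.17248317e-06  1.57078644e+00]
dq [ 7.38765609e-04 -4.81511460e-04  6.24998161e-05 -1.12722984e-03
 -1.75223096e-03 -1.97029083e-04]
joint_efforts [ 1.63517136e-03 -4.35915327e+01  3.52922845e+01  1.74288126e-02
  2.02237316e-04  8.77106089e-06]
position [0.20906165 0.48129081 0.30312017]
tcp_rot [ 8.36182057e-01  5.48451412e-01 -6.55156821e-04  4.33398630e-04]
wrist_force [ 0.02114    -0.42916418 -0.27066862]
ft_torque [ 0.02339053 -0.01892437 -0.02704782]
opening 1.0012358831340353
0.0726
scene [[532.0977430221374, 0.0, 326.55002786696616], [0.0, 532.0977430221374, 237.65377187880708], [0.0, 0.0, 1.0]] {'R': [[0.6644800390994888, 0.747102748256282, -0.01742874597475208], [0.5715211706396635, -0.5230660513341396, -0.6322700826801628], [-0.4814871017472955, 0.41016995195848, -0.7745519875136644]], 't': [-0.3016555367378804, -0.2828014197346547, 1.685668794120613]}
top [[608.3791932761828, 0.0, 322.13213150735834], [0.0, 608.3791932761828, 241.11117987086652], [0.0, 0.0, 1.0]] {'R': [[-0.017097930319580127, -0.9997365252806406, -0.0153147248939438], [-0.9809455234671581, 0.019737335212463656, -0.19327782487510967], [0.19352917291336078, 0.011718260045810579, -0.981024536702813]], 't': [-0.032183769427610205, 0.5191805438314643, 1.325380556667333]}
wrist [[412.2879959841909, 0.0, 320.7284169107582], [0.0, 412.2879959841909, 241.43571767319304], [0.0, 0.0, 1.0]] {'hand_eye': [[0.9999997844042823, 0.0004448349315946721, 0.00048302512619505765, 0.0007768141391678585], [-0.0005630840553284819, 0.9593391947271618, 0.282255190203098, -0.07172778791542965], [-0.0003378279673707311, -0.2822554013338346, 0.9593392383771966, -0.0695015659436845], [0.0, 0.0, 0.0, 1.0]]}
```

View pics/top0.png

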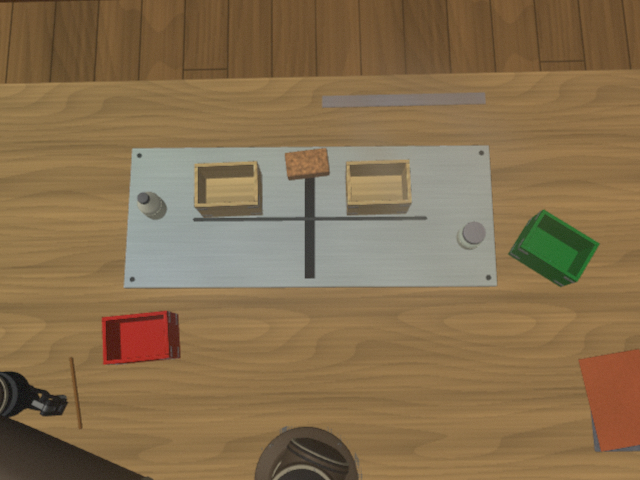

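View pics/scene0.png

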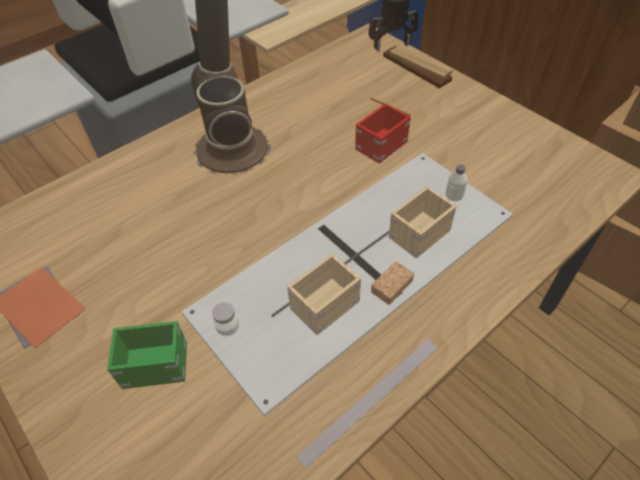

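Top view: two plain plywood crates at (227,187) and (378,184), behind the bar (193–427, row 218). The line is at column 310, the cork block at (307,163), the bottle at (150,204) and the jar at (472,235). The red (140,337) and green (554,247) crates are decoys. I'll enlarge to measure.

```bash
python3 - <<'E'
import cv2
im=cv2.imread("pics/top0.png")
cv2.imwrite("pics/cl.png",cv2.resize(im[145:230,120:315],None,fx=4,fy=4,interpolation=cv2.INTER_CUBIC))
cv2.imwrite("pics/cr.png",cv2.resize(im[145:255,300:500],None,fx=4,fy=4,interpolation=cv2.INTER_CUBIC))
E
```

```text
(no output)
```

View pics/cl.png

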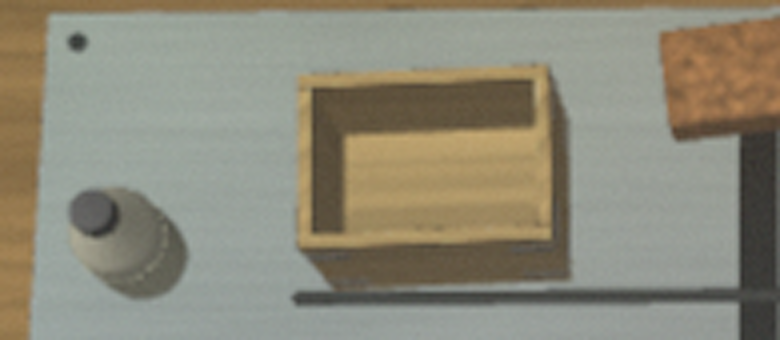

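View pics/cr.png

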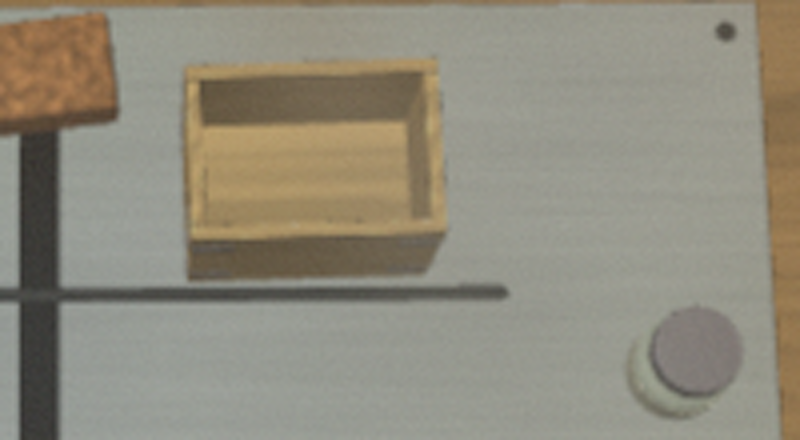

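```bash
cat > h.py <<'E'
import numpy as np
from scipy.spatial.transform import Rotation as Rn
K={'top':np.array([[608.3791932761828,0,322.13213150735834],[0,608.3791932761828,241.11117987086652],[0,0,1]]),
'scene':np.array([[532.0977430221374,0,326.55002786696616],[0,532.0977430221374,237.65377187880708],[0,0,1]])}
R={'top':np.array([[-0.017097930319580127,-0.9997365252806406,-0.0153147248939438],[-0.9809455234671581,0.019737335212463656,-0.19327782487510967],[0.19352917291336078,0.011718260045810579,-0.981024536702813]]),
'scene':np.array([[0.6644800390994888,0.747102748256282,-0.01742874597475208],[0.5715211706396635,-0.5230660513341396,-0.6322700826801628],[-0.4814871017472955,0.41016995195848,-0.7745519875136644]])}
t={'top':np.array([-0.032183769427610205,0.5191805438314643,1.325380556667333]),'scene':np.array([-0.3016555367378804,-0.2828014197346547,1.685668794120613])}
def px2w(cam,u,v,z):
    d=R[cam].T@np.linalg.solve(K[cam],[u,v,1]); o=-R[cam].T@t[cam]
    return o+d*(z-o[2])/d[2]
def w2px(cam,X):
    c=R[cam]@np.asarray(X)+t[cam]; p=K[cam]@c; return p[:2]/p[2]
E
python3 - <<'E'
from h import *
np.set_printoptions(precision=4,suppress=True)
for n,off,pts in [("L",(120,145),[(298,77),(549,66),(552,240),(299,248)]),("R",(300,145),[(186,68),(438,60),(444,235),(189,240)])]:
    P=np.array([px2w('top',off[0]+u/4,off[1]+v/4,.112) for u,v in pts]);print(n);print(P[:,:2],P.mean(0)[:2])
    print("sizes",[np.linalg.norm(P[i]-P[(i+1)%4]) for i in range(4)])
    print("yaw",[np.degrees(np.arctan2(-(a-b)[0],(a-b)[1])) for a,b in ((P[0],P[1]),(P[3],P[2]))])
print("bar",px2w('top',120+293/4,145+298/4,.016),px2w('top',300+508/4,145+292/4,.016))
for p in [(132,149),(489,146),(497,286),(124,288)]: print("plate",px2w('top',*p,.012))
print("line",px2w('top',120+757/4,145+150/4,.012),px2w('top',310,278,.012))
for p in [(660,34),(674,140),(780,125),(780,18)]: print("cork",px2w('top',120+p[0]/4,145+p[1]/4,.047))
print("cork R",px2w('top',300+118/4,145+118/4,.047),px2w('top',300+106/4,145+12/4,.047))
print("glue top",px2w('top',120+94/4,145+212/4,.122),"jar",px2w('top',300+697/4,145+350/4,.082))
E
```

```text
L
[[0.686  0.2379]
 [0.6893 0.0983]
 [0.5897 0.0963]
 [0.5881 0.235 ]] [0.6382 0.1669]
sizes [np.float64(0.13958961566788036), np.float64(0.09963387825127493), np.float64(0.1386998419310908), np.float64(0.09796499228520186)]
yaw [np.float64(1.3482518541708577), np.float64(0.6584412086096731)]
R
[[ 0.6837 -0.0996]
 [ 0.6852 -0.2389]
 [ 0.5854 -0.2377]
 [ 0.5855 -0.0988]] [ 0.635  -0.1687]
sizes [np.float64(0.13933073214930336), np.float64(0.0998157749422438), np.float64(0.1389154905423591), np.float64(0.09816612752756984)]
yaw [np.float64(0.6283824778974442), np.float64(-0.04848091881361213)]
bar [0.583  0.2597 0.016 ] [ 0.5752 -0.2867  0.016 ]
plate [0.7614 0.4128 0.012 ]
plate [ 0.7496 -0.444   0.012 ]
plate [ 0.4136 -0.4387  0.012 ]
plate [0.4252 0.4167 0.012 ]
line [ 0.6683 -0.0132  0.012 ] [ 0.4402 -0.012   0.012 ]
cork [0.7294 0.0414 0.047 ]
cork [0.6649 0.0336 0.047 ]
cork [ 0.6726 -0.0279  0.047 ]
cork [ 0.7377 -0.0289  0.047 ]
cork R [ 0.6761 -0.0615  0.047 ] [ 0.7407 -0.0558  0.047 ]
glue top [0.6081 0.3454 0.122 ] jar [ 0.5249 -0.3781  0.082 ]
```

```bash
cat >> h.py <<'E'
def go(target,yaw):
    from plant import observe
    s=observe(); R0=Rn.from_quat(s['tcp_rot'])
    c,sn=np.cos(np.radians(yaw)),np.sin(np.radians(yaw))
    Rt=Rn.from_matrix(np.array([[c,sn,0],[sn,-c,0],[0,0,-1]]))
    sh=R0.inv().apply(np.array(target)-s['position'])*100
    rv=np.degrees((R0.inv()*Rt).as_rotvec())
    print(np.round(sh,2),np.round(rv,1), 't',round(s['time'],2),'pos',np.round(s['position'],4),'F',np.round(s['wrist_force'],1),'q',np.round(s['joint_pos'],2))
E
python3 -c "
from h import *
go((.722,.166,.25),90)"
```

```text
[-8.48 59.61  5.34] [ -0.    0.1 -23.5] t 0.15 pos [0.2091 0.4813 0.3033] F [-0.1 -0.5  0.1] q [ 1.16  0.13 -0.04  1.41 -0.    1.57]
```

>>> {"fn": "step_arm", "kwargs": {"commands": [-1.7,11.9,1.1,0,0,-5,1,-3.4,23.8,2.2,0,0,-10,1,-8.5,59.6,5.3,0,0,-23.5,1,-8.5,59.6,5.3,0,0,-23.5,1,-8.5,59.6,5.3,0,0,-23.5,1,-8.5,59.6,5.3,0,0,-23.5,1,-8.5,59.6,5.3,0,0,-23.5,1,-8.5,59.6,5.3,0,0,-23.5,1,-8.5,59.6,5.3,0,0,-23.5,1,-8.5,59.6,5.3,0,0,-23.5,1,-8.5,59.6,5.3,0,0,-23.5,1,-8.5,59.6,5.3,0,0,-23.5,1,-8.5,59.6,5.3,0,0,-23.5,1,-8.5,59.6,5.3,0,0,-23.5,1,-8.5,59.6,5.3,0,0,-23.5,1,-8.5,59.6,5.3,0,0,-23.5,1,-8.5,59.6,5.3,0,0,-23.5,1,-8.5,59.6,5.3,0,0,-23.5,1]}}

```text
time: 1.65
position: [0.7215, 0.166, 0.2498]
tcp_rot: [0.707, 0.707, -0.001, -0.0]
wrist_force: [0.4, -0.7, 0.4]
opening: 0.997
```

Now look with the wrist camera before lowering, to check where the tips stand relative to the far wall.

```bash
python3 - <<'E'
from plant import observe, eyes
import cv2
for n in ["scene","top","wrist"]: cv2.imwrite(f"pics/{n}1.png",eyes.camera(n)["image"][:,:,::-1])
im=cv2.imread("pics/scene1.png"); cv2.imwrite("pics/s1c.png",cv2.resize(im[100:300,330:530],None,fx=3,fy=3))
E
python3 -c "
from h import *
go((.722,.166,.145),90)"
```

```text
[-0.09  0.11 10.63] [0.  0.  0.1] t 1.8 pos [0.7209 0.167  0.2513] F [ 0.2 -0.2  0. ] q [ 0.23  0.56  0.45  1.46 -0.    0.23]
```

View pics/wrist1.png

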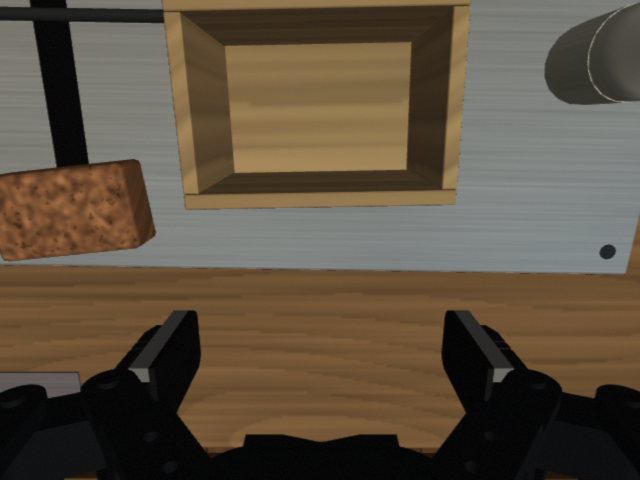

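View pics/s1c.png

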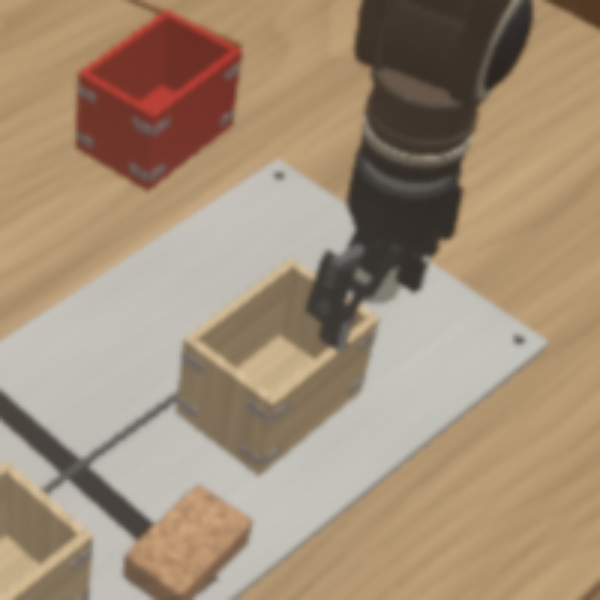

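The wrist view shows the crate's far rim at rows 203–208, columns 186–457. The open tips stand clear beyond it, around (188,312) and (455,312). I'll check the rim position from here.

```bash
cat >> h.py <<'E'
Kw=np.array([[412.288,0,320.728],[0,412.288,241.436],[0,0,1]])
HE=np.array([[0.9999997844042823,0.0004448349315946721,0.00048302512619505765,0.0007768141391678585],[-0.0005630840553284819,0.9593391947271618,0.282255190203098,-0.07172778791542965],[-0.0003378279673707311,-0.2822554013338346,0.9593392383771966,-0.0695015659436845],[0,0,0,1]])
def wr(u,v,z,pos,q):
    Rt=Rn.from_quat(q); d=Rt.apply(HE[:3,:3]@np.linalg.solve(Kw,[u,v,1])); o=Rt.apply(HE[:3,3])+pos
    return o+d*(z-o[2])/d[2]
E
python3 - <<'E'
from h import *
p=[.7209,.167,.2513];q=[.7071,.7071,-.0005,0]
for u,v in [(186,209),(457,203),(470,6),(164,12)]: print(wr(u,v,.112,p,q))
print("bar",wr(100,16,.016,p,q))
E
```

```text
[0.69311023 0.09824341 0.112     ]
[0.68988051 0.23778929 0.112     ]
[0.59953363 0.23520749 0.112     ]
[0.60203029 0.09658739 0.112     ]
bar [0.58273913 0.02107701 0.016     ]
```

>>> {"fn": "step_arm", "kwargs": {"commands": [0,0.1,3,0,0,0,1,0,0.1,6,0,0,0,1,0,0.1,9,0,0,0,1,0,0.1,10.6,0,0,0,1,0,0.1,10.6,0,0,0,1,0,-1.0,10.6,0,0,0,1,0,-1.4,10.6,0,0,0,1,0,-1.8,10.6,0,0,0,1,0,-2.2,10.6,0,0,0,1,0,-2.6,10.6,0,0,0,1,0,-2.6,10.6,0,0,0,1,0,-2.6,10.6,0,0,0,1]}}

```text
time: 2.8
position: [0.698, 0.167, 0.1494]
tcp_rot: [0.707, 0.707, 0.004, 0.003]
wrist_force: [7.7, -1.0, 5.9]
opening: 0.997
```

```bash
python3 - <<'E'
from plant import observe, eyes
import cv2
im=eyes.camera("wrist")["image"][:,:,::-1]; cv2.imwrite("pics/wrist2.png",im)
im=eyes.camera("scene")["image"][:,:,::-1]; cv2.imwrite("pics/s2c.png",cv2.resize(im[130:280,360:510],None,fx=4,fy=4))
E
python3 -c "
from h import *
go((.722,.166,.145),90)"
```

```text
[-0.11  2.39  0.45] [ 0.6 -0.   0.1] t 2.9 pos [0.6981 0.1671 0.1492] F [ 7.8 -1.1  5.5] q [ 0.24  0.52  0.16  1.2  -0.    0.23]
```

View pics/s2c.png

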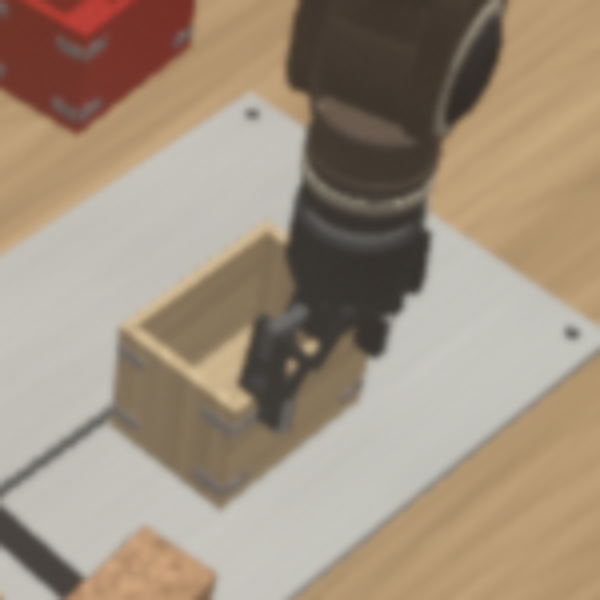

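View pics/wrist2.png

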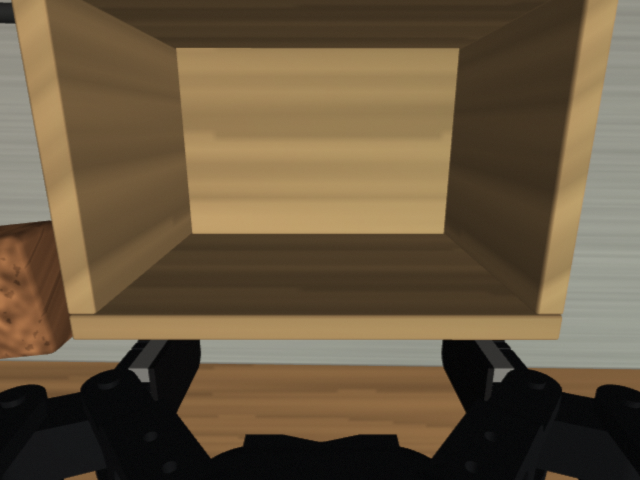

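>>> {"fn": "step_arm", "kwargs": {"commands": [0,-0.6,-0.4,0,0,0,1,0,-1.0,-0.8,0,0,0,1,0,-1.4,-1.2,0,0,0,1,0,-1.8,-1.6,0,0,0,1,0,-2.2,-2.0,0,0,0,1,0,-2.7,-2.3,0,0,0,1,0,-3.1,-2.7,0,0,0,1,0,-3.5,-3.0,0,0,0,1]}}

```text
time: 3.57
position: [0.6627, 0.167, 0.1803]
tcp_rot: [0.707, 0.707, 0.004, 0.004]
wrist_force: [3.6, -2.3, 4.0]
opening: 0.999
```

```bash
python3 - <<'E'
from plant import observe, eyes
import cv2
im=eyes.camera("wrist")["image"][:,:,::-1]; cv2.imwrite("pics/wrist3.png",im)
im=eyes.camera("scene")["image"][:,:,::-1]; cv2.imwrite("pics/s3c.png",cv2.resize(im[130:280,360:510],None,fx=4,fy=4))
E
python3 -c "
from h import *
go((.722,.166,.145),90)"
```

```text
[-0.12  5.91  3.6 ] [ 0.7 -0.   0.1] t 3.67 pos [0.6625 0.1671 0.1803] F [ 4.2 -1.1  5.1] q [ 0.25  0.44  0.11  1.22 -0.    0.25]
```

View pics/s3c.png

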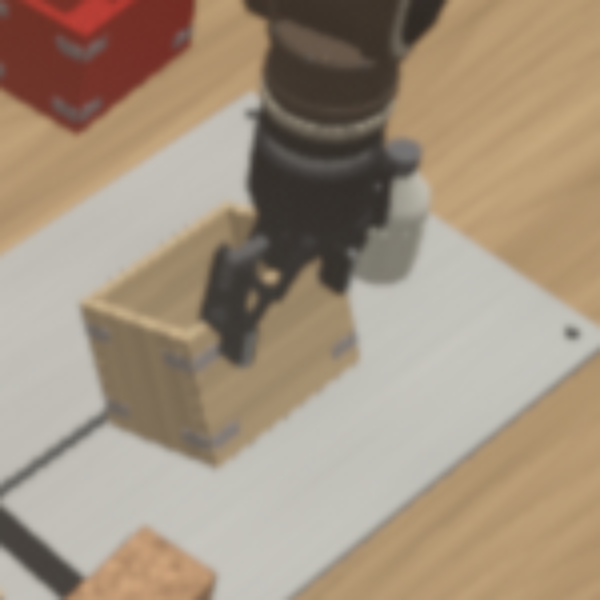

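View pics/wrist3.png

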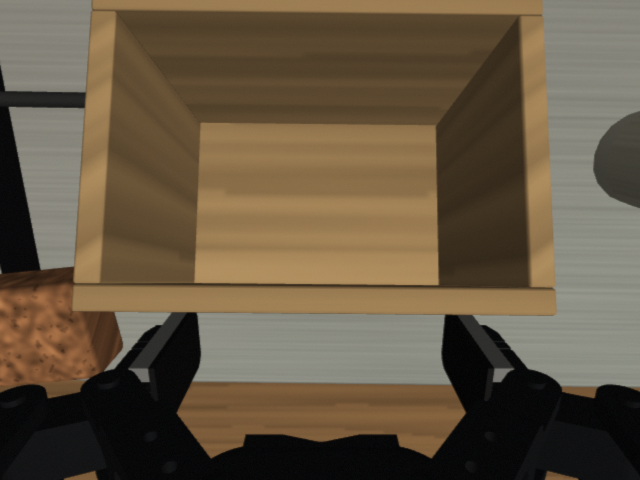

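The scene view shows the left crate leaning about 20° over the bar, with the near foot still down and the tips on its far wall. I'll continue round the foot.

>>> {"fn": "step_arm", "kwargs": {"commands": [0,-0.8,-0.3,0,0,0,1,0,-1.2,-0.5,0,0,0,1,0,-1.6,-0.7,0,0,0,1,0,-2.0,-0.9,0,0,0,1,0,-2.4,-1.0,0,0,0,1,0,-2.8,-1.2,0,0,0,1,0,-3.2,-1.3,0,0,0,1,0,-3.6,-1.4,0,0,0,1,0,-4.0,-1.5,0,0,0,1,0,-4.4,-1.6,0,0,0,1,0,-4.8,-1.7,0,0,0,1,0,-5.2,-1.7,0,0,0,1,0,-5.6,-1.8,0,0,0,1,0,-6.0,-1.8,0,0,0,1,0,-6.4,-1.8,0,0,0,1]}}

```text
time: 4.92
position: [0.5977, 0.1672, 0.1973]
tcp_rot: [0.707, 0.708, 0.004, 0.003]
wrist_force: [0.2, 1.2, 4.8]
opening: 1.004
```

```bash
python3 - <<'E'
from plant import observe, eyes
import cv2
im=eyes.camera("scene")["image"][:,:,::-1]; cv2.imwrite("pics/s4c.png",cv2.resize(im[130:280,360:510],None,fx=4,fy=4))
E
python3 -c "
from h import *
go((.722,.166,.145),90)"
```

```text
[-0.13 12.45  5.35] [ 0.6 -0.   0.1] t 4.97 pos [0.597  0.1671 0.1972] F [-0.5 -0.1 -0.3] q [ 0.27  0.32 -0.04  1.21 -0.    0.27]
```

View pics/s4c.png

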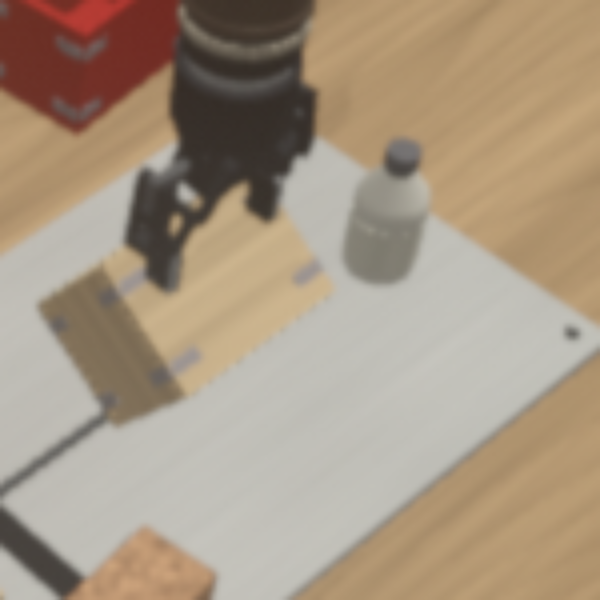

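>>> {"fn": "step_arm", "kwargs": {"commands": [0,-0.4,0,0,0,0,1,0,-0.8,0,0,0,0,1,0,-1.2,0.1,0,0,0,1,0,-1.2,0,0,0,0,1,0,-1.2,0,0,0,0,1,0,-1.2,0,0,0,0,1]}}

```text
time: 5.47
position: [0.585, 0.167, 0.1971]
tcp_rot: [0.707, 0.708, 0.004, 0.003]
wrist_force: [0.6, -0.1, -0.7]
opening: 1.004
```

```bash
python3 - <<'E'
from plant import observe, eyes
import cv2
im=eyes.camera("scene")["image"][:,:,::-1]; cv2.imwrite("pics/s5c.png",cv2.resize(im[130:280,330:480],None,fx=4,fy=4))
E
python3 -c "
from h import *
go((.722,.166,.145),90)"
```

```text
[-0.12 13.64  5.34] [ 0.6 -0.   0.1] t 5.52 pos [0.5851 0.1669 0.197 ] F [ 0.4  0.7 -0.1] q [ 0.28  0.29 -0.06  1.2  -0.    0.28]
```

View pics/s5c.png

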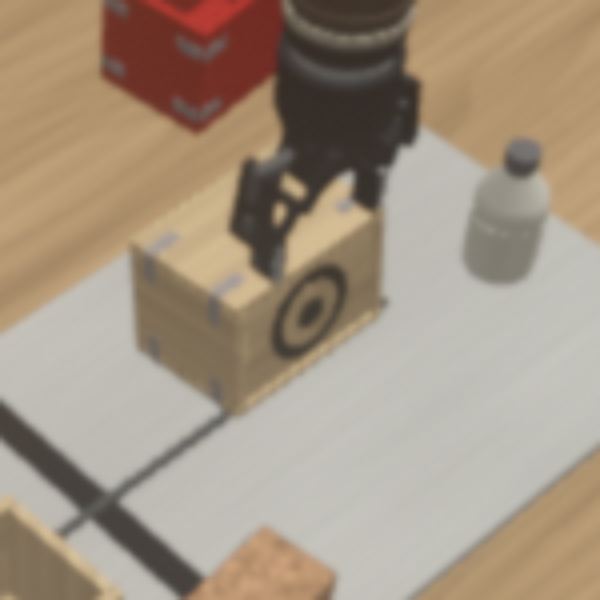

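The left crate has tipped cleanly. The ring and dot show on its underside at about (310,310) in the crop, so the left crate is the stamped one. Next is the right crate.

```bash
python3 -c "
from h import *
go((.718,-.168,.25),90)"
```

```text
[-33.51  13.29  -5.18] [ 0.6 -0.   0.1] t 5.52 pos [0.5851 0.1669 0.197 ] F [ 0.4  0.7 -0.1] q [ 0.28  0.29 -0.06  1.2  -0.    0.28]
```

>>> {"fn": "step_arm", "kwargs": {"commands": [0,0,-3,0,0,0,1,0,0,-5.2,0.6,0,0,1,-3,4,-5.2,0.6,0,0,1,-33.5,13.3,-5.2,0.6,0,0,1,-33.5,13.3,-5.2,0.6,0,0,1,-33.5,13.3,-5.2,0.6,0,0,1,-33.5,13.3,-5.2,0.6,0,0,1,-33.5,13.3,-5.2,0.6,0,0,1,-33.5,13.3,-5.2,0.6,0,0,1,-33.5,13.3,-5.2,0.6,0,0,1,-33.5,13.3,-5.2,0.6,0,0,1,-33.5,13.3,-5.2,0.6,0,0,1,-33.5,13.3,-5.2,0.6,0,0,1,-33.5,13.3,-5.2,0.6,0,0,1]}}

```text
time: 6.68
position: [0.718, -0.1678, 0.2496]
tcp_rot: [0.707, 0.707, -0.0, -0.001]
wrist_force: [-0.4, 1.2, 0.3]
opening: 1.003
```

```bash
python3 - <<'E'
from plant import observe, eyes
import cv2
im=eyes.camera("wrist")["image"][:,:,::-1]; cv2.imwrite("pics/wrist6.png",im)
im=eyes.camera("top")["image"][:,:,::-1]; cv2.imwrite("pics/top6.png",im[120:300,100:520])
E
python3 -c "
from h import *
go((.718,-.168,.25),90)"
```

```text
[-0.14  0.01  0.04] [-0.  -0.   0.2] t 6.78 pos [ 0.7179 -0.1666  0.2504] F [ 0.6  0.2 -0.5] q [-0.23  0.55  0.44  1.45  0.   -0.23]
```

View pics/wrist6.png

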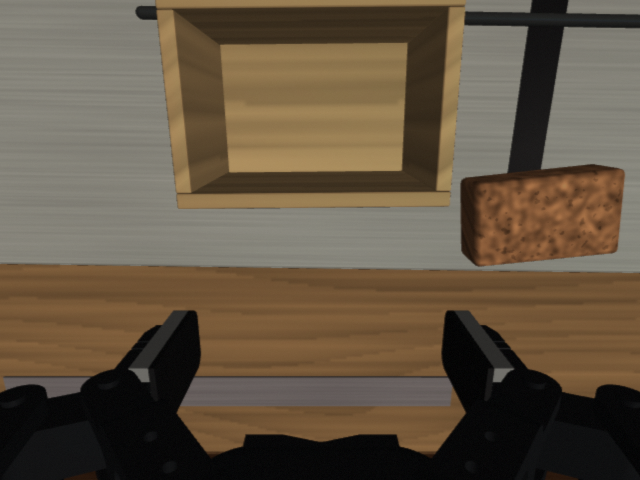

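View pics/top6.png

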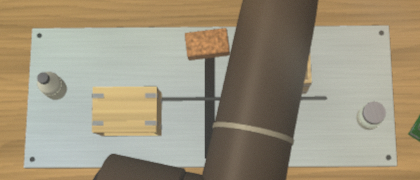

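Wrist view: the right crate's far rim is at row 207, columns 177–451, with the tips clear beyond it, so the same approach applies. The top view shows the stamped crate lying at about (126,110) in the crop.

>>> {"fn": "step_arm", "kwargs": {"commands": [0,0.1,3,0,0,0,1,0,0.1,6,0,0,0,1,0,0.1,9,0,0,0,1,0,0.1,10.4,0,0,0,1,0,0.1,10.4,0,0,0,1,0,-0.8,10.4,0,0,0,1,0,-1.2,10.4,0,0,0,1,0,-1.6,10.4,0,0,0,1,0,-2.0,10.4,0,0,0,1,0,-2.4,10.4,0,0,0,1,0,-2.7,10.3,0,0,0,1,0,-2.8,10.2,0,0,0,1]}}

```text
time: 7.78
position: [0.6921, -0.1667, 0.1515]
tcp_rot: [0.706, 0.708, 0.003, 0.003]
wrist_force: [6.0, 1.0, 5.8]
opening: 0.996
```

```bash
python3 - <<'E'
from plant import observe, eyes
import cv2
im=eyes.camera("wrist")["image"][:,:,::-1]; cv2.imwrite("pics/wrist7.png",im)
im=eyes.camera("scene")["image"][:,:,::-1]; cv2.imwrite("pics/s7c.png",cv2.resize(im[200:350,250:400],None,fx=4,fy=4))
E
python3 -c "
from h import *
go((.718,-.168,.25),90)"
```

```text
[-0.13  2.66 -9.83] [ 0.4 -0.   0.1] t 7.88 pos [ 0.6921 -0.1667  0.1515] F [6.8 0.4 3.8] q [-0.24  0.51  0.15  1.2   0.   -0.24]
```

View pics/s7c.png

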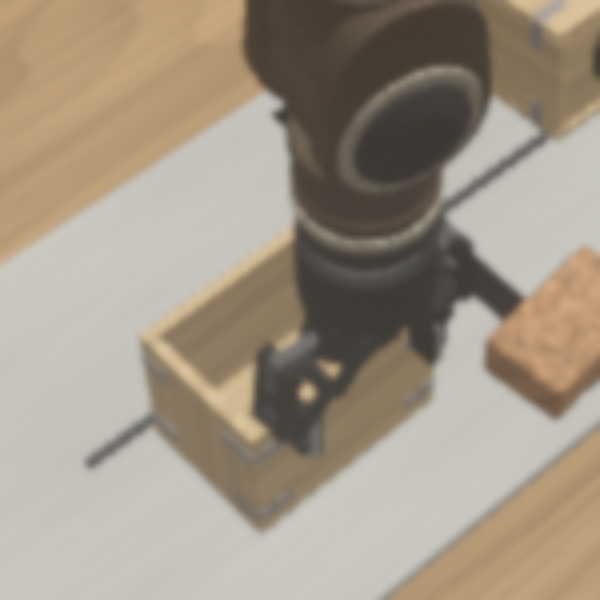

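The crate is braced on the bar, with forces like the first one. Same arc.

>>> {"fn": "step_arm", "kwargs": {"commands": [0,-0.6,-0.4,0,0,0,1,0,-1.0,-0.8,0,0,0,1,0,-1.4,-1.2,0,0,0,1,0,-1.8,-1.6,0,0,0,1,0,-2.2,-2.0,0,0,0,1,0,-2.7,-2.3,0,0,0,1,0,-3.1,-2.7,0,0,0,1,0,-3.5,-3.0,0,0,0,1]}}

```text
time: 8.55
position: [0.6561, -0.1668, 0.1816]
tcp_rot: [0.706, 0.708, 0.002, 0.002]
wrist_force: [2.6, -0.9, 3.5]
opening: 0.998
```

```bash
python3 - <<'E'
from plant import observe, eyes
import cv2
im=eyes.camera("scene")["image"][:,:,::-1]; cv2.imwrite("pics/s8c.png",cv2.resize(im[200:350,250:400],None,fx=4,fy=4))
E
python3 -c "
from h import *
go((.718,-.168,.25),90)"
```

```text
[-0.13  6.29 -6.76] [ 0.4 -0.   0.1] t 8.6 pos [ 0.6555 -0.1669  0.182 ] F [ 2.2 -0.6  1.2] q [-0.25  0.43  0.1   1.23  0.   -0.25]
```

View pics/s8c.png

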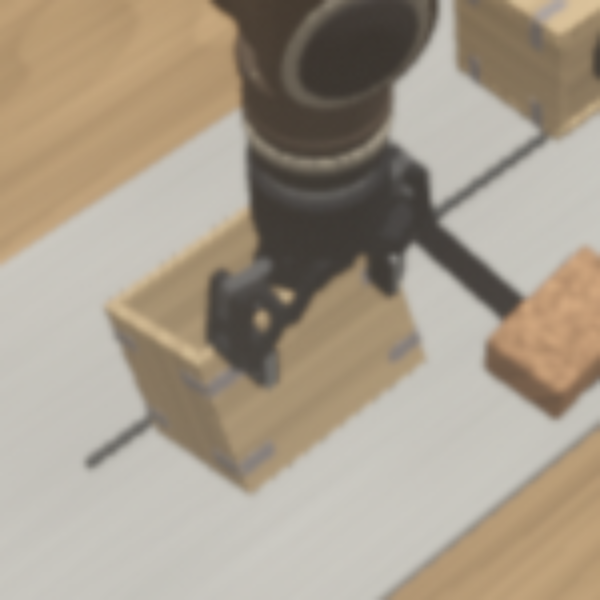

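The right crate leans about 20° with its foot down. Continuing.

>>> {"fn": "step_arm", "kwargs": {"commands": [0,-0.8,-0.3,0,0,0,1,0,-1.2,-0.5,0,0,0,1,0,-1.6,-0.7,0,0,0,1,0,-2.0,-0.9,0,0,0,1,0,-2.4,-1.0,0,0,0,1,0,-2.8,-1.2,0,0,0,1,0,-3.2,-1.3,0,0,0,1,0,-3.6,-1.4,0,0,0,1,0,-4.0,-1.5,0,0,0,1,0,-4.4,-1.6,0,0,0,1,0,-4.8,-1.7,0,0,0,1,0,-5.2,-1.7,0,0,0,1,0,-5.6,-1.8,0,0,0,1,0,-6.0,-1.8,0,0,0,1,0,-6.4,-1.8,0,0,0,1,0,-6.8,-1.8,0,0,0,1,0,-7.2,-1.8,0,0,0,1,0,-7.6,-1.8,0,0,0,1,0,-7.6,-1.8,0,0,0,1,0,-7.6,-1.8,0,0,0,1]}}

```text
time: 10.27
position: [0.5792, -0.1671, 0.1996]
tcp_rot: [0.706, 0.708, 0.002, 0.002]
wrist_force: [0.5, -0.4, -0.3]
opening: 1.0
```

>>> {"fn": "step_arm", "kwargs": {"commands": [0,0,-2,0,0,0,1,0,0,-5,0,0,0,1,0,0,-5,0,0,0,1]}}

```text
time: 10.52
position: [0.5804, -0.1675, 0.2549]
tcp_rot: [0.706, 0.708, 0.004, 0.005]
wrist_force: [0.5, -0.7, 0.8]
opening: 0.998
```

```bash
python3 - <<'E'
from plant import observe, eyes
import cv2
im=eyes.camera("scene")["image"][:,:,::-1]; cv2.imwrite("pics/s9.png",im); cv2.imwrite("pics/s9c.png",cv2.resize(im[150:350,240:500],None,fx=3,fy=3))
im=eyes.camera("top")["image"][:,:,::-1]; cv2.imwrite("pics/top9.png",im); cv2.imwrite("pics/top9c.png",cv2.resize(im[140:300,110:310],None,fx=4,fy=4,interpolation=cv2.INTER_CUBIC))
E
python3 -c "
from h import *
go((.718,-.168,.25),90)"
```

```text
[-0.1  13.82  0.24] [0.5 0.  0.1] t 10.62 pos [ 0.5798 -0.1673  0.2511] F [-0.1 -0.5 -1.5] q [-0.28  0.27  0.02  1.31  0.   -0.28]
```

View pics/s9c.png

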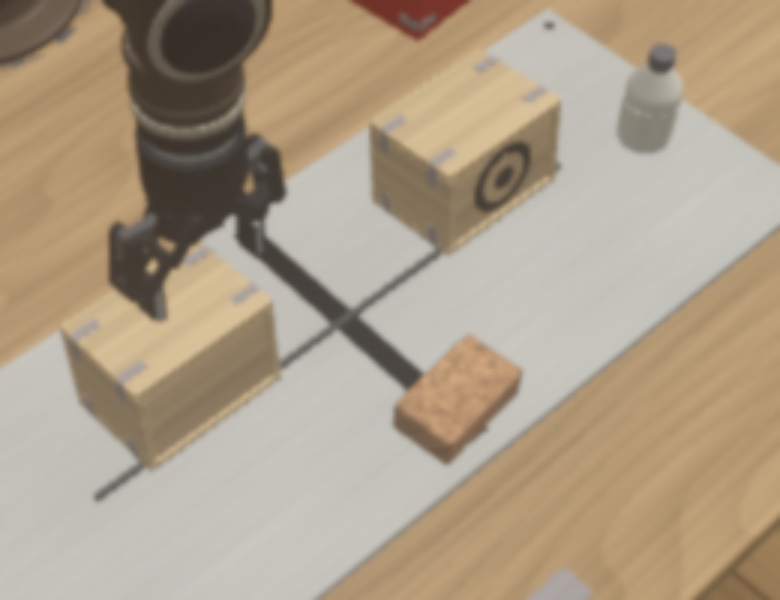

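View pics/top9c.png

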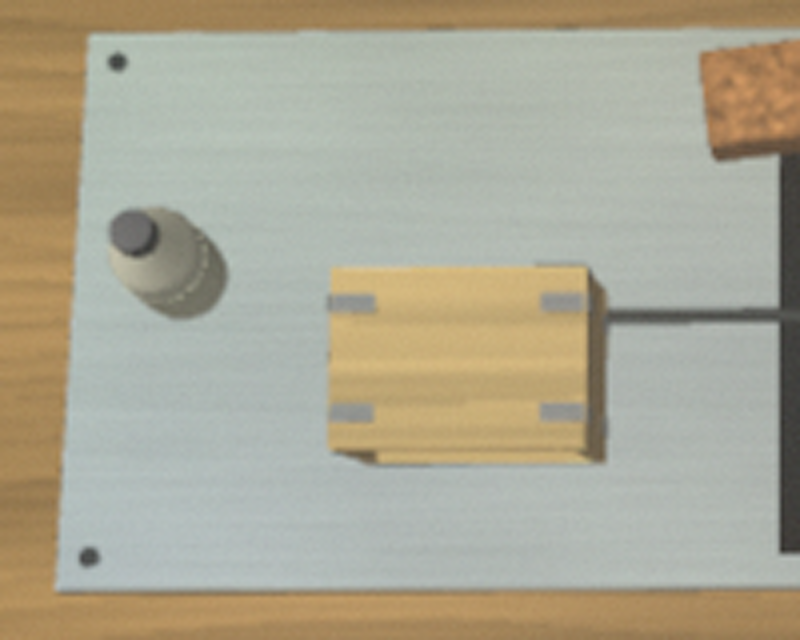

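Both crates lie on their near walls. The right one's underside is blank and the left one shows the ring, so the left is confirmed as stamped. Next I measure its top face.

```bash
python3 - <<'E'
from h import *
np.set_printoptions(precision=4,suppress=True)
for p in [(330,267),(588,267),(588,452),(330,452)]: print(px2w('top',110+p[0]/4,140+p[1]/4,.119))
print("line",px2w('top',110+(780+837)/8-.0,140+500/4,.012))
print("line edge",px2w('top',110+780/4,140+500/4,.012))
go((.535,.275,.25),0); go((.535,.275,.25),180)
E
```

```text
[0.5869 0.2384 0.119 ]
[0.5839 0.0977 0.119 ]
[0.4818 0.0973 0.119 ]
[0.4846 0.2359 0.119 ]
line [ 0.4703 -0.0173  0.012 ]
line edge [ 0.4707 -0.0009  0.012 ]
[44.24 -4.38  0.03] [ 0.5 -0.4 90.1] t 10.62 pos [ 0.5798 -0.1673  0.2511] F [-0.1 -0.5 -1.5] q [-0.28  0.27  0.02  1.31  0.   -0.28]
[44.24 -4.38  0.03] [  0.4   0.5 -89.9] t 10.62 pos [ 0.5798 -0.1673  0.2511] F [-0.1 -0.5 -1.5] q [-0.28  0.27  0.02  1.31  0.   -0.28]
```

>>> {"fn": "step_arm", "kwargs": {"commands": [44,-4,0,0,0,90,0.7,44,-4,0,0,0,90,0.7,44,-4,0,0,0,90,0.7,44,-4,0,0,0,90,0.7,44,-4,0,0,0,90,0.7,44,-4,0,0,0,90,0.7,44,-4,0,0,0,90,0.7,44,-4,0,0,0,90,0.7,44,-4,0,0,0,90,0.7,44,-4,0,0,0,90,0.7,44,-4,0,0,0,90,0.7,44,-4,0,0,0,90,0.7,44,-4,0,0,0,90,0.7,44,-4,0,0,0,90,0.7,44,-4,0,0,0,90,0.7,44,-4,0,0,0,90,0.7]}}

```text
time: 11.95
position: [0.5386, 0.2727, 0.2492]
tcp_rot: [1.0, 0.002, 0.004, 0.001]
wrist_force: [0.3, -0.4, 0.2]
opening: 0.694
```

```bash
python3 - <<'E'
from plant import observe, eyes
import cv2
im=eyes.camera("wrist")["image"][:,:,::-1]; cv2.imwrite("pics/wrist10.png",im)
from h import *
go((.54,.268,.138),0)
print(observe()['tcp_rot'],observe()['opening'])
E
```

```text
[ 0.04  0.43 11.15] [ 0.1 -0.5  0.2] t 12.0 pos [0.5387 0.2724 0.2495] F [ 0.5 -0.   0.7] q [ 0.47  0.27  0.02  1.31 -0.01  2.04]
[9.99989422e-01 1.64471016e-03 4.23579406e-03 7.13107106e-04] 0.7006319036141259
```

View pics/wrist10.png

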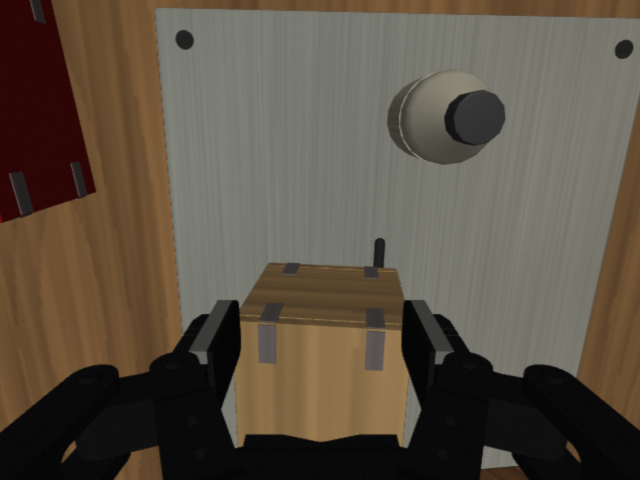

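Wrist view: the stamped crate's end face (columns 240–404, row 323) is centred under the jaws. The bottle at (455,115) is clear. Lower beside the end face.

>>> {"fn": "step_arm", "kwargs": {"commands": [0,0,3,0,0,0,0.7,0,0,6,0,0,0,0.7,0,0,9,0,0,0,0.7,0,0,11.1,0,-0.5,0,0.7,0,0.3,11.1,0,-0.5,0,0.7,0,1,11.1,0,-0.5,0,0.7,0,1.6,11.1,0,-0.5,0,0.7,0,2.0,11.1,0,-0.5,0,0.7,0,2.4,11.1,0,-0.5,0,0.7,0,2.8,11.1,0,-0.5,0,0.7,0,3.2,11.1,0,-0.5,0,0.7,0,3.6,11.1,0,-0.5,0,0.7]}}

```text
time: 13.0
position: [0.5401, 0.2364, 0.1395]
tcp_rot: [1.0, 0.002, 0.001, 0.0]
wrist_force: [0.1, 2.4, 1.5]
opening: 0.698
```

```bash
python3 - <<'E'
from plant import observe, eyes
import cv2
im=eyes.camera("wrist")["image"][:,:,::-1]; cv2.imwrite("pics/wrist11.png",im)
im=eyes.camera("scene")["image"][:,:,::-1]; cv2.imwrite("pics/s11c.png",cv2.resize(im[130:280,330:480],None,fx=4,fy=4))
from h import *
go((.538,.08,.138),0)
E
```

```text
[-0.23 15.58  0.12] [ 0.1 -0.   0.2] t 13.1 pos [0.5399 0.2358 0.139 ] F [0.3 0.7 0.8] q [ 0.41  0.29 -0.2   1.08 -0.    1.98]
```

View pics/wrist11.png

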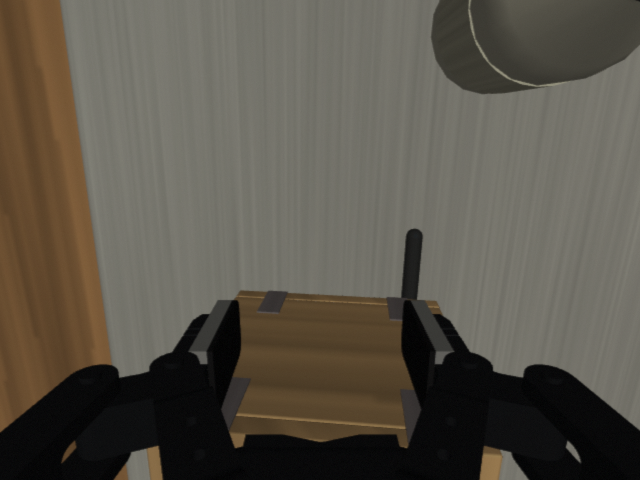

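View pics/s11c.png

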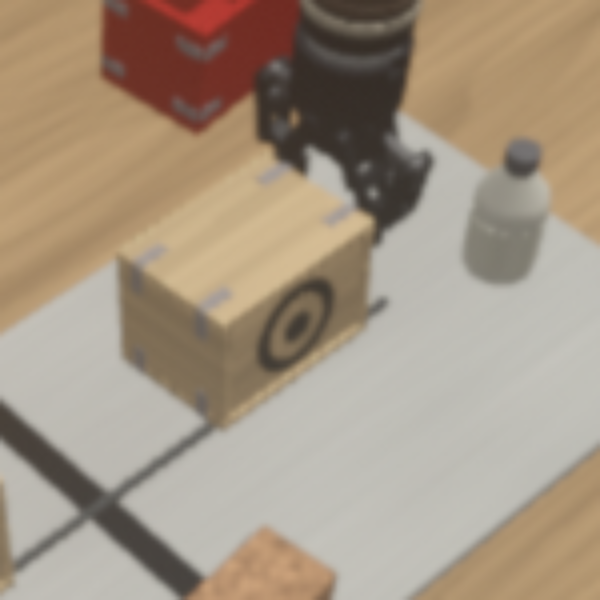

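The crate slides along the bar lying flat, and the stamp stays visible at (297,325). Continue pushing part way.

>>> {"fn": "step_arm", "kwargs": {"commands": [0,0.7,0.1,0,0,0,0.7,0,1.4,0.1,0,0,0,0.7,0,2.1,0.1,0,0,0,0.7,0,2.8,0.1,0,0,0,0.7,0,3.5,0.1,0,0,0,0.7,-0.1,4.2,0.1,0,0,0,0.7,-0.1,4.9,0.1,0,0,0,0.7,-0.1,5.6,0.1,0,0,0,0.7,-0.1,6.3,0.1,0,0,0,0.7,-0.1,7,0.1,0,0,0,0.7,-0.1,7.7,0.1,0,0,0,0.7,-0.1,8.4,0.1,0,0,0,0.7,-0.1,9,0.1,0,0,0,0.7]}}

```text
time: 14.18
position: [0.5391, 0.145, 0.138]
tcp_rot: [1.0, 0.001, 0.0, 0.001]
wrist_force: [0.1, 3.0, 0.7]
opening: 0.701
```

```bash
python3 - <<'E'
from plant import observe, eyes
import cv2
im=eyes.camera("top")["image"][:,:,::-1]; cv2.imwrite("pics/top12c.png",cv2.resize(im[140:300,180:380],None,fx=4,fy=4,interpolation=cv2.INTER_CUBIC))
im=eyes.camera("scene")["image"][:,:,::-1]; cv2.imwrite("pics/s12c.png",cv2.resize(im[150:350,280:480],None,fx=3,fy=3))
from h import *
go((.538,.067,.138),0)
E
```

```text
[-0.12  7.74  0.02] [ 0.2 -0.   0.1] t 14.28 pos [0.5391 0.1444 0.1379] F [ 0.2 -0.9  2.4] q [ 0.26  0.24 -0.27  1.06 -0.    1.83]
```

View pics/top12c.png

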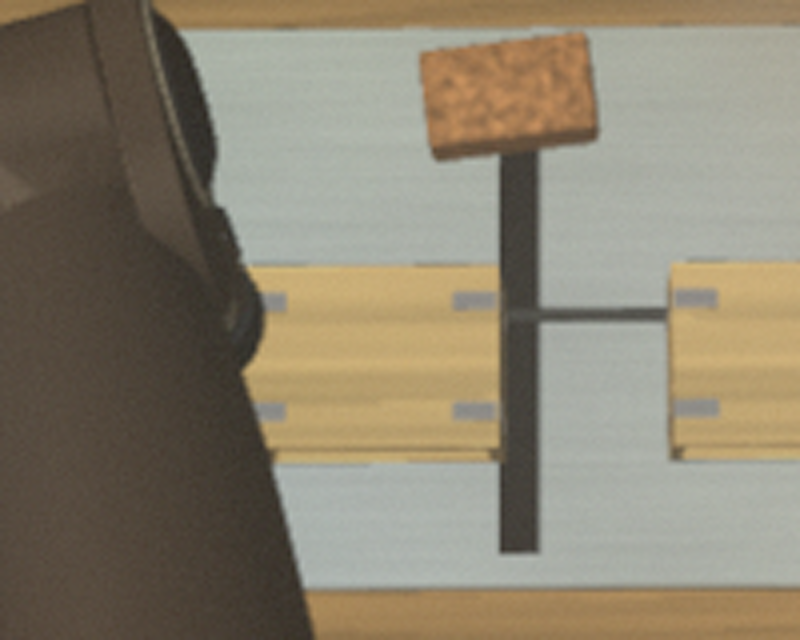

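View pics/s12c.png

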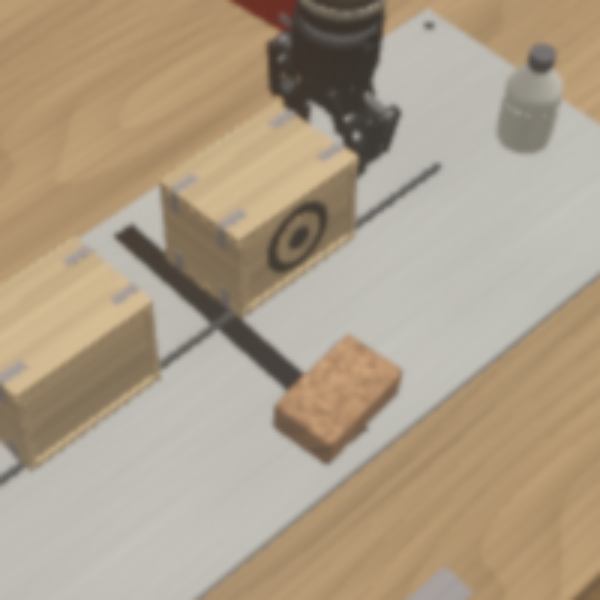

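```bash
python3 - <<'E'
from h import *
for p in [(500,270),(502,450),(669,265),(669,450)]: print(px2w('top',180+p[0]/4,140+p[1]/4,.119))
E
```

```text
[ 0.58007209 -0.00673134  0.119     ]
[ 0.48084537 -0.00664523  0.119     ]
[ 0.58094   -0.0984597  0.119    ]
[ 0.4790759  -0.09590469  0.119     ]
```

The leading edge is at y = −0.007 and must reach about −0.083, so I push 7.6 cm more. The right crate's edge is at −0.098.

>>> {"fn": "step_arm", "kwargs": {"commands": [0,0.7,0,0,0,0,0.7,0,1.4,0,0,0,0,0.7,0,2.1,0,0,0,0,0.7,0,2.8,0,0,0,0,0.7,0,3.5,0,0,0,0,0.7,0,4.2,0,0,0,0,0.7,-0.1,4.9,0,0,0,0,0.7,-0.1,5.6,0,0,0,0,0.7,-0.1,6.2,0,0,0,0,0.7,-0.1,6.7,0,0,0,0,0.7,-0.1,7.1,0,0,0,0,0.7,-0.1,7.4,0,0,0,0,0.7,-0.1,7.6,0,0,0,0,0.7,-0.1,7.6,0,0,0,0,0.7]}}

```text
time: 15.45
position: [0.5381, 0.0679, 0.1381]
tcp_rot: [1.0, 0.001, 0.0, 0.002]
wrist_force: [0.4, 0.7, 0.4]
opening: 0.702
```

>>> {"fn": "step_arm", "kwargs": {"commands": [0,-1,0,0,0,0,0.7,0,-4,0,0,0,0,0.7,0,-6,0,0,0,0,0.7,0,-8,-4,0,0,0,0.7,0,-10,-8,0,0,0,0.7,0,-13,-12,0,0,0,0.7,-3,-17,-15,0,0,0,0.7,-7,-21,-17,0,0,0,0.7,-10,-25,-18,0,0,0,0.7,-14,-28,-18,0,0,0,0.7,-18,-30,-18,0,0,0,0.7,-18,-30,-18,0,0,0,0.7]}}

```text
time: 16.45
position: [0.3726, 0.3577, 0.3155]
tcp_rot: [1.0, 0.001, 0.0, 0.002]
wrist_force: [-0.3, 0.3, -0.6]
opening: 0.698
```

```bash
python3 - <<'E'
from plant import observe, eyes
import cv2
im=eyes.camera("top")["image"][:,:,::-1];cv2.imwrite("pics/top13.png",im); cv2.imwrite("pics/top13c.png",cv2.resize(im[140:300,220:420],None,fx=4,fy=4,interpolation=cv2.INTER_CUBIC))
im=eyes.camera("scene")["image"][:,:,::-1]; cv2.imwrite("pics/s13.png",im)
print(observe()['wrist_force'],observe()['time'])
E
```

```text
[ 0.59735888 -0.59778279  0.81004419] 16.55
```

View pics/top13c.png

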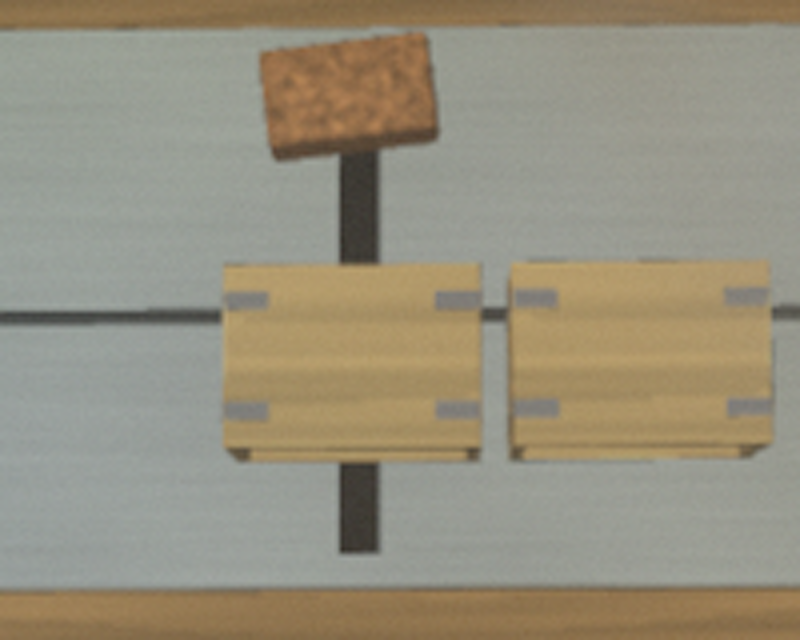

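View pics/s13.png

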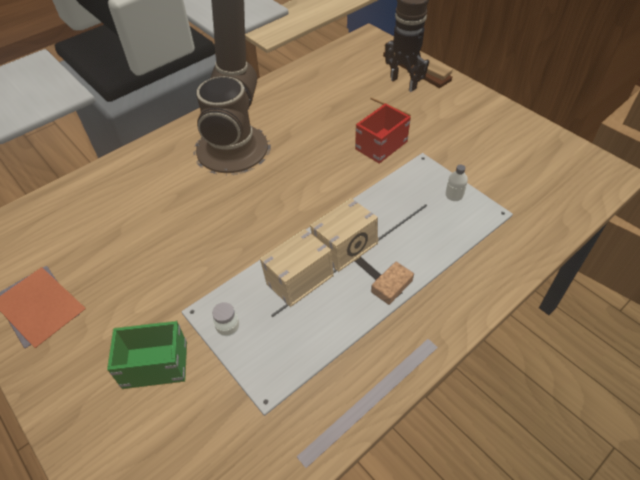

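```bash
python3 - <<'E'
from h import *
w=lambda u,v,z:px2w('top',220+u/4,140+v/4,z)[:2].round(4)
print("stamped far corners",w(223,265,.12),w(481,263,.12),"other",w(510,263,.12),w(770,261,.12))
print("line",w(359.5,200,.012),w(359.5,510,.012))
# stamp in scene view, at z ~.066
print("stamp",px2w('scene',358,244,.068))
E
```

```text
stamped far corners [0.5839 0.0567] [ 0.5821 -0.0833] other [ 0.5818 -0.099 ] [ 0.5799 -0.2396]
line [ 0.6499 -0.0145] [ 0.4646 -0.012 ]
stamp [ 0.58793912 -0.01113023  0.068     ]
```

The stamped crate's centre is at y = −0.0133 and the line there is at −0.0136. The other crate is centred at −0.169. The arm is clear of everything, so I hand in.

```bash
python3 -c "
from plant import robot
print(robot.sign_off())"
```

```text
the job is handed in; nothing more can be done
None
```

I tipped both crates over the stop bar with the open fingertips. The left crate carried the ring stamp and the right one was blank. I then slid the stamped crate along the bar, still lying on its near wall, onto the dispatch line, and handed the job in at about 16.6 s of the 70 s allowed.

What the last pictures showed before hand-in:
- **Stamped crate:** its centre is at y = −0.013 m and the line there is at −0.014 m. The stamp seen in the scene view reads −0.011 m, so the two cameras agree within about 3 mm. It lies on its near wall with the stamp showing.
- **Other crate:** it is still lying where it was tipped, about 155 mm from the line and with a gap of about 16 mm to the stamped crate. I estimate its foot edge moved about 5 mm from its start.
- **Bystanders:** the bottle, jar and cork block look unmoved, judged by eye only.
- **Arm:** it is clear of everything. The highest force I read between moves was about 10 N; I did not record forces during the moves.

No check failed. Hand-in gave no verdict.

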